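Unlock and release the nest shuttle of a watch-movement tester

ROBOT

A 7-joint arm with a two-finger parallel gripper is mounted at the origin on the work surface. World frame = base frame: x ahead of the robot, y to its left, z up, the work surface at z = 0. Lengths are in m, angles in rad, forces in N, time in s.
With the tool pointing down it reaches from about 0.35 to 0.9 m from the base axis. Payload 7.2 kg.
Tool frame: the origin (TCP) lies where the fingers leave the gripper's body, on its centre line; the fingertips stand bot.finger_overhang ahead of it and the grasp point (between the pads) lies 54 mm ahead of it (bot.finger_overhang is the distance from the TCP to the fingertips, in m); z points along the fingers, y is the line along which they close (so a half turn about z gives the same grasp; the last joint's range is limited). The gripper opens to 85 mm and grips with 20 to 120 N. Pads are 22 mm wide; open, the fingers measure 114 mm over their backs; the gripper's body (76 mm by 85 mm) begins 54 mm behind the grasp point. The pads swing forward as they close: fully open they stand 13 mm farther back than shut.
Start: joints at [1.258, 0.411, -0.013, 1.596, 0.006, 1.134, -0.082], TCP at [0.151, -0.606, 0.304] pointing down, gripper open.
Joint ranges: [-2.95, 2.95], [-0.29, 1.99], [-1.47, 1.44], [0.14, 2.54], [-1.03, 4.17], [0.13, 1.85], [-2.86, 2.86]. Speed limits (rad/s): [2.39, 2.39, 3.01, 3.01, 3.14, 3.14, 3.14].

INTERFACE

Orientations are given as a rotation vector (axis times angle).
In Python, from bench import bot gives the robot as it stands.
- The arm moves only by the tool drive_tool, never from a script. Its argument "increments" is a list of rows, each an object with "delta_pos": the shift along the world's x, y, z as a fraction of full scale, a list of three; "yaw": the turn about the world's z as a fraction of full scale; "grip": the opening, from -1 (shut) to 1 (fully open). A call has 1 to 12 rows; each row is the pose to reach, as a shift and turn from the pose commanded when the call began, turning the shorter way round; what a row does not reach only later rows make up. Full scale, the value 1, is 0.1 m for a shift and 180 degrees for a turn. A row lasts 1/8 s, in which the tool goes at most 62.5 mm and 10.7 degrees, less where a joint would pass 70% of its speed; a pose out of reach is approached as far as the arm can. A call with a number of a shift or a turn outside -1 to 1 is refused whole. A call with a gripper value outside its range is refused whole. The fingers move at their own pace and stop on an object; "squeeze" is the grip in N (left out, the last holds). Time passes only in rows, so rows that repeat a pose let the fingers close. It gives the time, the measured TCP pose, the force, the opening and the grip force at its end, in the units of the state.
- bot.get_state(): the state, without advancing time (a new reading comes with each control period).
- bot.snapshot(name): name is "scene" or "top"; returns the picture (480x640x3 uint8, red, green, blue); there is no depth.
- bot.camera_params(name): a dict with "intrinsics" (3x3 intrinsics, pixels), "rvec" (rotation vector, rad) and "tvec" (3), from world to camera coordinates, as OpenCV has them. Camera axes: x right, y down, z forward; pixel columns grow to the right and rows downward; lengths in m; the calibration is good to about 2 mm. A picture is of the moment at which its call begins. camera_params takes no time and is no camera call.
- bot.finish_job(): hands the job in; it is judged then, once.
Trained networks look in the newest picture that a camera, given by its name, has taken for a name from the list of things; names that differ only in an ending like _2 or _b are one class to them, and where a whole thing is asked for, a point or a joint stands for the part that bears it (a point fixed in the world has none). Each returns a list of dicts, best first, with "confidence" (0 to 1); they miss things now and then, are a little off and sometimes report something else, mostly with a low value. They report only what shows in the picture. A call takes as long as a camera call.
- bot.find_in(camera, label): "rect" ([centre column, centre row, width, height] in pixels, round what is visible of it).
- bot.regions_of(camera, label): "pixels" (480x640 bool, what is visible of it) and "rect" ([centre column, centre row, width, height] in pixels, round what is visible of it).
- bot.place_of(camera, label): "uv" ([column, row] in pixels: a listed point, or the origin of a listed thing).
The state is a dict: "time_s": time; "joint_positions": joint angles; "dq": joint speeds; "effort": joint torques, N m; "ee_pos": TCP position; "tcp_rot": TCP orientation; "ft_force": force on the tool from outside, world axes, zero at the start; "wrist_torque": the same for the moment, N m; "opening": opening from 0.0 (shut) to 1.0 (fully open); "finger_force": force on a finger pad.
Only numpy, scipy, OpenCV 4.12 (cv2) and the standard library are available. Lean on these libraries where they do the work, as an engineer would, in place of code of your own. Each camera call takes 0.05 s, during which the arm holds its last target. There are 200 camera calls.

TASK

The movement in the bench tester has been measured and its nest has to be released for unloading. Draw the locking pin up out of the cover plate and park it hanging upright in the notch in the plate's side edge, head down on the plate; only then take the plain stylus from the tool block and press the recessed latch button in the sloped apron in with its tip until the nest shuttle springs out. Let the button come back, stand the stylus back in its hole in the tool block and let go, leaving the other things on the bench where they are.

Things in the scene. Friction and masses are not known exactly. Their poses are not given: they have to be found in the camera images.
- station: Bench tester, white and light grey, fixed to the table. Origin on the table under it; x from the operator's side (front, -x) back to the column, y to its left, z up. White cover plate 8 mm thick, top at z = 85 mm, x -60 to 100 mm, y -100 to 122 mm (the last 22 mm overhang the housing). A window at its front edge, x -60 to -4, y 8 to 64 mm, shows the movement.
- shelf_edge (a point): Middle of the front edge of the station's shelf, at its underside, station x 55, y 2, z 188 mm; axes as the station's. Shelf and column lie behind it (station x 55 to 185, y -125 to 130 mm, tray top at z 226 mm); below, a measuring head from x 65 mm and z 105 mm. Nothing stands above the plate in front of it.
- pin: Locking pin: dark knurled round head 20 mm in diameter, 26 mm tall; below it a steel shank 8 mm in diameter, 40 mm long, foot chamfered. 70 g, loose (no thread or catch). Origin on its axis at the head's underside, z up. At the start it stands in the bore, head resting on the cover plate, shank through plate and shuttle.
- bore (a point): Centre of the pin's bore at the cover plate's top surface; 11 mm in diameter; axes as the station's.
- notch (a point): Parking place of the pin, on the notch's centre line at the plate's top surface; axes as the station's. The notch is a square-ended slot 13 mm wide (along x) through the plate's +y side edge: closed end 9 mm from this point towards -y, open mouth 13 mm towards +y, only the table 85 mm below. The parked pin's shank hangs in it, its head on the plate. The bore is 129 mm away towards -y.
- recess (a point): Centre of the button recess's mouth, on the apron that slopes down 35 degrees in front of the cover plate, 65 mm right of the station's middle; ringed by thin steel, 21 mm in diameter. z points straight out of the apron (35 degrees from vertical, to the front), x up the slope. Round bore 14 mm in diameter, square to the apron. 45 mm up the slope a 27 mm step rises to the plate.
- button (a joint): Dark round latch button, 11.6 mm in diameter, in the recess, its face 5 mm below the apron: m pressed, 0 out to 0.005 fully in, square to the apron. Spring: 1.5 N at first movement, 4.5 N fully in. It lets the shuttle go when 3.5 mm in, and comes back by itself.
- shuttle (a joint): Aluminium nest shuttle under the cover plate, 115 mm wide (station y -45 to 70 mm), front edge flush with the plate's: m sprung out to the station's front, 0 latched to 0.018 fully out. A spring of about 3 N drives it when the latch lets go; the pin in the bore stops it at about 4 mm.
- stylus: Metal stylus 123 mm long, 60 g: plain round flat-topped handle 12 mm in diameter (z 5 to 63 mm), collar 24 mm in diameter (z 0 to 5 mm), shank below, 8 mm then 5 mm in diameter, to the tip at z = -60 mm. Origin on its axis at the collar's underside, z up the handle. It stands in one of the tool block's three holes, collar on the block; the other two hold a driver and a hex key.
- stylus_tip (a point): The stylus's tip, 60 mm below the stylus's origin.
- toolblock: Aluminium tool block fixed to the table, 160 x 46 x 70 mm (long side along its x). Origin at the centre of its underside, top at z = 70 mm. Three upright holes right through, 17 mm in diameter, at x = -50, 0 and 50 mm on its middle line.
- driver: Screwdriver with a 24 mm disc on top, in the tool block, not used; origin and collar as the stylus's; its top is 59 mm above the block.
- hexkey: Hex key with a 44 mm T-bar across the top (along the block's y), in the tool block, not used; origin and collar as the stylus's; its top is 60 mm above the block.
- stack: Stack of grey carriers, 84 mm in diameter, 50 mm tall; not used. Origin at the centre of its underside.
- single: One loose grey carrier, 84 mm in diameter, 10 mm thick, on the table in front of the station; not used.
- loupe: Black eye loupe, 36 mm in diameter, 34 mm tall, beside the tool block; not used.
- tweezers: Brown tweezers lying on the table, 120 mm long; not used.
- blower: Rubber dust blower, 52 mm in diameter, 85 mm tall; not used.
- jar: Small glass jar with a metal lid, 44 mm in diameter, 45 mm tall; not used.
- tray: Shallow white tray, 200 x 140 x 20 mm; not used.

How it is judged:
By the outcome, as a careful person would: the job done as asked, in the order asked, and still so for the second after the job is handed in, with the robot touching nothing.
It also fails if it takes over 59 s, if anything falls off the work surface, if the arm or the gripper's body presses on something with over 40 N, if the wrist force passes 120 N, or if a joint passes its speed limit or range.

## Working session

There is one attempt and no reset: what is moved stays moved. The work goes in short steps, Python scripts to look and compute and a tool call to move; the robot and the scene stay as the last step left them, time stands still between calls to the robot, and variables do not carry over. Pictures are saved under pics/ and viewed, at most 10 in all, crops included, and the job is handed in when it is done.

Besides the shell and the picture viewer there is one more tool, called after "Emit:" as name(argument=value, ...) on one line, values as JSON. drive_tool: Moves the arm, as the interface text tells. Its arguments: {"type":"object","properties":{"increments":{"type":"array","items":{"type":"object","properties":{"delta_pos":{"type":"array","items":{"type":"number"}},"yaw":{"type":"number"},"grip":{"type":"number"}}}},"squeeze":{"type":"number"}},"required":["increments"]}

```bash
ls; mkdir -p pics; python3 - <<'E'
from bench import bot
import cv2,numpy as np
print(bot.get_state(), bot.finger_overhang)
for c in("scene","top"):
    im=bot.snapshot(c); cv2.imwrite(f"pics/{c}0.png",im[:,:,::-1])
    p=bot.camera_params(c); print(c,{k:np.round(v,4).tolist() for k,v in p.items()})
    for n in ["pin","bore","notch","recess","button","stylus","stylus_tip","toolblock","driver","hexkey","shelf_edge","station","shuttle","loupe","blower"]:
        r=bot.place_of(c,n); print(n,[(np.round(x["uv"],1).tolist(),round(x["confidence"],2)) for x in r[:3]])
E
```

```text
pics
{'time_s': 0.0, 'joint_positions': array([ 1.25776777,  0.41192521, -0.01272697,  1.5970446 ,  0.00558599,
        1.13429565, -0.08219433]), 'dq': array([ 8.34226605e-04,  7.10646703e-05, -8.59802871e-04,  9.83127169e-04,
       -4.38445363e-04, -6.00710874e-04, -1.05327196e-03]), 'effort': array([ 4.52400891e-04, -6.00618339e+01,  6.82238135e-01, -2.99406356e+01,
        1.38866325e-02,  1.05237222e-02, -7.91654742e-06]), 'ee_pos': array([ 0.15138134, -0.60599998,  0.30303689]), 'tcp_rot': array([-3.11647758e+00, -3.83478710e-01,  4.65240228e-04]), 'ft_force': array([ 0.34936621, -0.02215711,  0.50872419]), 'wrist_torque': array([-0.0151424 , -0.0316081 ,  0.00386502]), 'finger_force': 0.0, 'opening': 1.003426236221587} 0.0726
scene {'intrinsics': [[466.9304, 0.0, 327.927], [0.0, 466.9304, 247.4889], [0.0, 0.0, 1.0]], 'rvec': [1.9573, 1.3541, -0.6085], 'tvec': [-0.2042, -0.2018, 1.5636]}
pin [([305.2, 268.1], 0.65), ([290.2, 268.9], 0.48)]
bore [([286.9, 268.4], 0.57), ([289.3, 268.8], 0.37), ([404.5, 241.4], 0.21)]
notch [([313.6, 306.0], 0.72), ([258.1, 257.6], 0.64)]
recess [([306.5, 267.5], 0.66), ([291.0, 268.0], 0.65)]Traceback (most recent call last):
  File "<stdin>", line 8, in <module>
ValueError: it knows: blower, bore, driver, hexkey, jar, loupe, notch, pin, recess, shelf_edge, single, stack, station, stylus, stylus_tip, toolblock, tray, tweezers
```

```bash
python3 - <<'E'
from bench import bot
import cv2,numpy as np
ims=[]
for c in("scene","top"):
    im=bot.snapshot(c); cv2.imwrite(f"pics/{c}0.png",im[:,:,::-1])
    p=bot.camera_params(c); print(c,{k:np.round(v,4).tolist() for k,v in p.items()})
    for n in ["pin","bore","notch","recess","stylus","stylus_tip","toolblock","driver","hexkey","shelf_edge","station"]:
        r=bot.place_of(c,n); print(n,[(np.round(x["uv"],1).tolist(),round(x["confidence"],2)) for x in r[:3]])
E
```

```text
scene {'intrinsics': [[466.9304, 0.0, 327.927], [0.0, 466.9304, 247.4889], [0.0, 0.0, 1.0]], 'rvec': [1.9573, 1.3541, -0.6085], 'tvec': [-0.2042, -0.2018, 1.5636]}
pin [([289.9, 269.3], 0.55)]
bore [([290.7, 269.5], 0.57), ([283.2, 304.2], 0.5)]
notch [([313.8, 306.3], 0.93)]
recess [([304.5, 264.7], 0.96)]
stylus [([432.1, 329.0], 0.7), ([431.8, 262.9], 0.62)]
stylus_tip [([418.5, 252.6], 0.68)]
toolblock [([417.6, 276.7], 0.85)]
driver [([421.0, 255.2], 0.64)]
hexkey [([404.0, 242.9], 0.44)]
shelf_edge [([256.6, 256.1], 0.91), ([167.4, 268.2], 0.43)]
station [([284.6, 305.0], 0.78), ([418.8, 253.3], 0.2)]
top {'intrinsics': [[572.5714, 0.0, 311.5276], [0.0, 572.5714, 231.453], [0.0, 0.0, 1.0]], 'rvec': [2.141, -2.1649, 0.1426], 'tvec': [-0.0004, 0.5114, 1.2872]}
pin [([337.7, 238.2], 0.48), ([310.2, 266.3], 0.44), ([465.7, 335.1], 0.19)]
bore [([338.4, 237.0], 0.92), ([171.4, 251.9], 0.49), ([195.7, 242.4], 0.16)]
notch [([331.0, 178.4], 0.83), ([469.2, 333.1], 0.4)]
recess [([308.1, 267.2], 0.59), ([467.7, 337.0], 0.46)]
stylus [([186.1, 219.1], 0.28)]
stylus_tip [([184.2, 198.0], 0.39)]
toolblock [([195.8, 226.2], 0.82)]
driver [([186.4, 219.5], 0.51)]
hexkey [([197.4, 241.0], 0.49), ([377.2, 219.6], 0.43)]
shelf_edge [([379.7, 219.0], 0.62)]
station [([261.3, 227.8], 0.68), ([344.2, 230.1], 0.63)]
```

View pics/scene0.png

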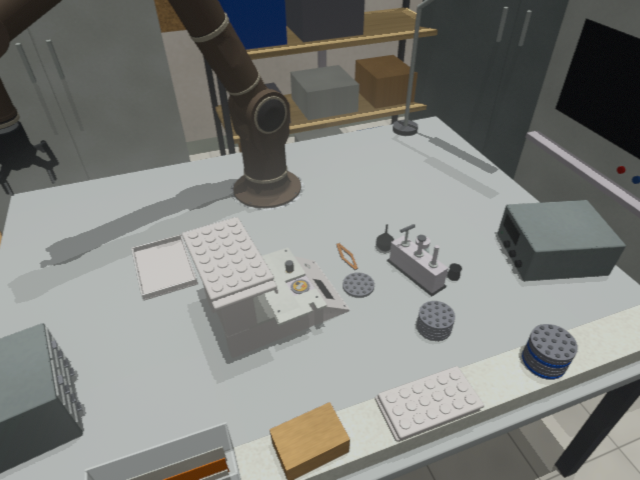

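View pics/top0.png

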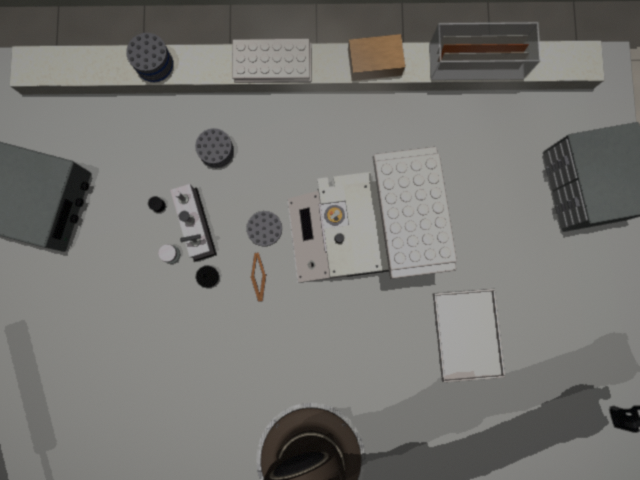

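The station faces +y in the world, with the plate around top (350,225), the pin at (339,238) and the notch at (331,178). The tool block is at (193,225), with the stylus in its far hole at (182,198). I'll zoom in next.

```bash
python3 - <<'E'
import cv2
a=cv2.imread("pics/top0.png");b=cv2.imread("pics/scene0.png")
f=lambda i,x,y,w,h,s:cv2.resize(i[y:y+h,x:x+w],None,fx=s,fy=s,interpolation=cv2.INTER_CUBIC)
cv2.imwrite("pics/c1.png",f(a,280,165,120,120,5))
cv2.imwrite("pics/c2.png",f(b,240,235,120,100,6))
cv2.imwrite("pics/c3.png",cv2.hconcat([f(a,140,170,80,100,5),f(b,375,215,80,100,5)]))
E
```

```text
(no output)
```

View pics/c1.png

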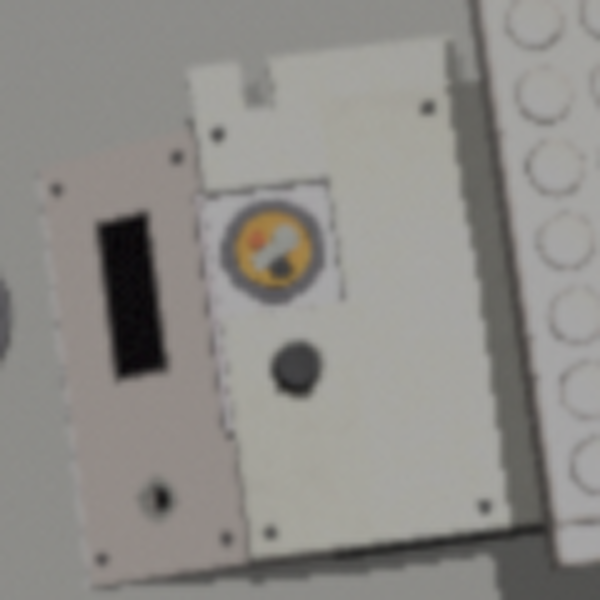

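View pics/c2.png

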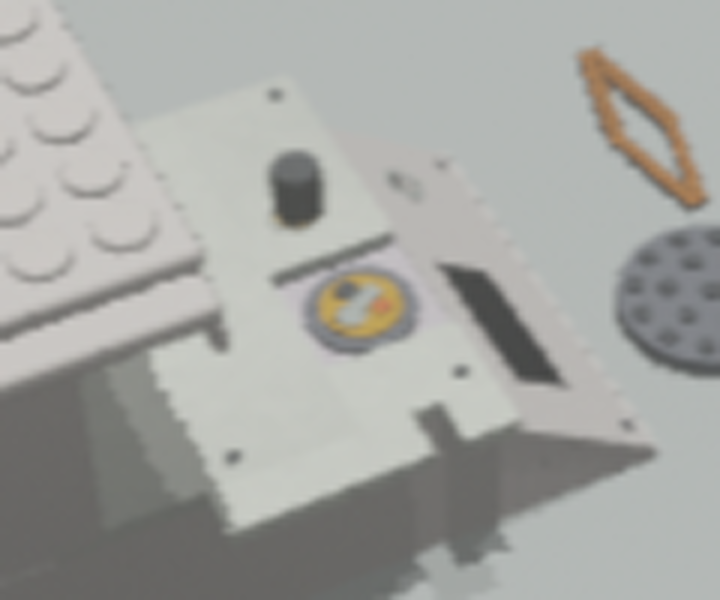

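View pics/c3.png

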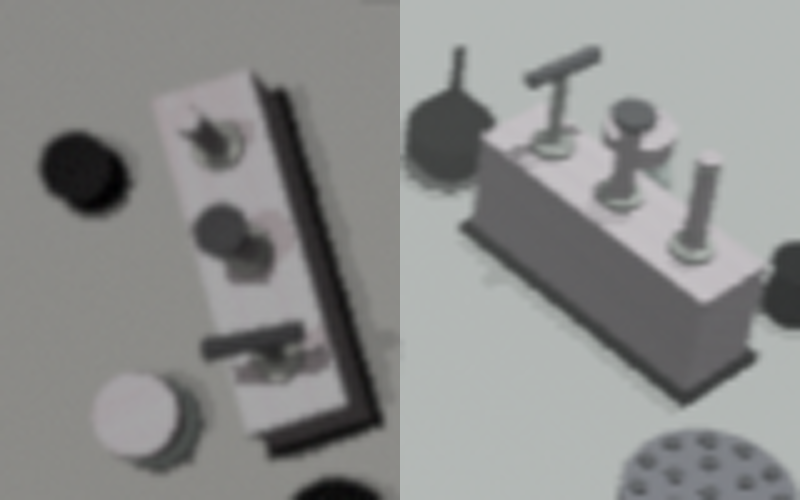

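The crops give plate corners, notch, window, pin and recess in both views. In the top crop the pin is at (297,368), the notch at (257,85) and the recess at (156,498). The stylus is the plain handle in the tool-block hole farthest from the hex key. Next I fit the poses.

```bash
cat > h.py <<'E'
from bench import bot
import cv2,numpy as np
from scipy.optimize import least_squares
P={c:bot.camera_params(c) for c in("scene","top")}
def proj(c,X):
    p=P[c]; return cv2.projectPoints(np.atleast_2d(np.array(X,float)),p["rvec"],p["tvec"],p["intrinsics"],None)[0][:,0]
def tri(d,x0=(.5,0,.1)):
    return least_squares(lambda x:np.concatenate([proj(c,x)[0]-d[c] for c in d]),x0)
def T(q,pts):
    c,s=np.cos(q[2]),np.sin(q[2]);p=np.atleast_2d(pts)
    return np.c_[q[0]+c*p[:,0]-s*p[:,1],q[1]+s*p[:,0]+c*p[:,1],p[:,2]]
E
python3 - <<'E'
from h import *
for c in P: R=cv2.Rodrigues(P[c]["rvec"])[0]; print(c,"cam at",-R.T@P[c]["tvec"])
t=lambda u,v:(280+u/5-.4,165+v/5-.4); s=lambda u,v:(240+u/6-.42,235+v/6-.42)
# (x,y,z) with x None -> bx
F=[(-60,122,85,t(188,70),s(520,417)),(-60,-100,85,t(250,558),s(290,78)),(None,122,85,t(255,63),s(450,448)),(None,100,85,t(259,105),s(428,406)),
(-60,8,85,None,s(395,237)),(-4,8,85,t(345,300),s(275,278)),(-60,64,85,t(203,192),None),(-4,64,85,t(328,180),None),
(-96.9,-65,32.2,t(156,498),s(405,184)),(None,-20,111,None,s(297,167)),(None,-20,98,t(297,368),s(297,193))]
def res(q):
    r=[]
    for x,y,z,a,b in F:
        X=T(q,[[q[3] if x is None else x/1e3,y/1e3,z/1e3+q[4]]])
        for c,m in(("top",a),("scene",b)):
            r+= list(proj(c,X)[0]-m) if m else [0,0]
    return np.array(r)
o=least_squares(res,[.5,0,-1.45,-.02,0],loss="soft_l1");q=o.x
print("station",q,np.degrees(q[2]));print(np.round(res(q).reshape(-1,4),1))
for n,p in dict(bore=[q[3],-.02,.085],notch=[q[3],.109,.085],recess=[-.0969,-.065,.0322]).items():print(n,T(q,p))
print("up-slope dir",T([0,0,q[2]],[1,0,0]))
for n,i in(("pin98",10),("recess",8),("notchmouth",2),("corner",0),("cornerR",1)):
    r=tri(dict(top=F[i][3],scene=F[i][4]));print(n,r.x,r.fun.round(1))
t=lambda u,v:(140+u/5-.4,170+v/5-.4); s=lambda u,v:(375+(u-400)/5-.4,215+v/5-.4)
B=[(-80,-23,70,t(345,403),s(480,137)),(80,-23,70,t(248,70),s(705,303)) ,(80,23,70,t(152,98),s(765,263)),(-80,23,70,t(248,437),None),(50,0,75,None,s(692,242)),(50,0,133,t(192,117),s(709,157)),(0,0,129,t(221,230),s(634,112))]
def rb(q):
    r=[]
    for x,y,z,a,b in B:
        X=T(q,[[x/1e3,y/1e3,z/1e3]])
        for c,m in(("top",a),("scene",b)): r+= list(proj(c,X)[0]-m) if m else [0,0]
    return np.array(r)
for g in([.5,.3,0.2],[.5,.3,-2.9]):
    o=least_squares(rb,g,loss="soft_l1");print("block",o.x,np.degrees(o.x[2]),o.cost);print(np.round(rb(o.x).reshape(-1,4),1));print("hole+50",T(o.x,[.05,0,.07]))
r=tri(dict(top=B[5][3],scene=B[5][4]),(.55,.25,.13));print("stylus top",r.x,r.fun.round(1))
E
```

```text
scene cam at [ 1.29032824 -0.26571787  0.88982731]
top cam at [ 0.33709911 -0.00505374  1.34342006]
station [ 0.51101595 -0.09320859 -1.45762142 -0.02970968 -0.00238274] -83.51555538378729
[[-0.1 -0.4  0.5  0.6]
 [ 0.1  0.1  0.1 -0.4]
 [-0.2 -0.6  0.2  0.1]
 [ 0.3  0.5 -0.3  0.6]
 [ 0.   0.   0.2 -0.8]
 [-0.1  0.3 -0.9 -0.1]
 [ 0.1  0.4  0.   0. ]
 [-0.  -0.2  0.   0. ]
 [ 0.3  0.2  0.1  0.4]
 [ 0.   0.  -0.   0.1]
 [-0.1 -0.1  0.3 -0.4]]
bore [[ 0.48778868 -0.06594764  0.085     ]]
notch [[ 0.61596341 -0.05137922  0.085     ]]
recess [[ 0.43548853 -0.00426918  0.0322    ]]
up-slope dir [[ 0.11293346 -0.99360255  0.        ]]
pin98 [ 0.48760591 -0.06639128  0.09421978] [ 0.1  0.   0.1 -0. ]
recess [ 0.43574053 -0.00400226  0.03143608] [ 0.2  0.1  0.2 -0. ]
notchmouth [ 0.62770848 -0.05019931  0.08171964] [-0. -0. -0.  0.]
corner [ 0.62426955 -0.02031605  0.08370032] [ 0.1  0.   0.1 -0. ]
cornerR [ 0.40514733 -0.04491422  0.08150097] [ 0.1  0.   0.1 -0. ]
block [0.53627879 0.26800783 0.29150734] 16.702140369559466 1.3607271959166503
[[ 0.6  0.2  0.3 -0.6]
 [ 0.6 -0.2 -0.3 -0. ]
 [ 0.3  0.2  0.4  0.1]
 [ 0.2 -0.4  0.   0. ]
 [ 0.   0.   0.1  0.1]
 [-0.9  0.3  0.2 -0.1]
 [-0.  -0.1  0.2 -0.3]]
hole+50 [[0.58416938 0.28237764 0.07      ]]
block [ 0.53627879  0.26800783 -5.99167797] -343.29785968865355 1.360727195916698
[[ 0.6  0.2  0.3 -0.6]
 [ 0.6 -0.2 -0.3 -0. ]
 [ 0.3  0.2  0.4  0.1]
 [ 0.2 -0.4  0.   0. ]
 [ 0.   0.   0.1  0.1]
 [-0.9  0.3  0.2 -0.1]
 [-0.  -0.1  0.2 -0.3]]
hole+50 [[0.58416938 0.28237764 0.07      ]]
stylus top [0.58482217 0.28066163 0.1337589 ] [-0.2 -0.1 -0.2  0. ]
```

Emit:
drive_tool(increments=[{"delta_pos": [0.28,0.45,0.5],"yaw": -0.02,"grip": 0.3},{"delta_pos": [0.56,0.9,0.9],"yaw": -0.042,"grip": 0.3},{"delta_pos": [0.56,0.9,0.9],"yaw": -0.042,"grip": 0.3}], squeeze=40)

```text
time_s: 1.82
ee_pos: [0.2101, -0.5147, 0.3971]
tcp_rot: [3.132, 0.182, 0.005]
ft_force: [-0.9, -0.6, -0.6]
opening: 0.647
finger_force: 0.0
```

Emit:
drive_tool(increments=[{"delta_pos": [0.28,0.45,0],"yaw": 0,"grip": 0.3},{"delta_pos": [0.56,0.9,0],"yaw": 0,"grip": 0.3}])

```text
time_s: 2.08
ee_pos: [0.2635, -0.4257, 0.3935]
tcp_rot: [3.137, 0.176, -0.0]
ft_force: [0.5, 0.6, 0.8]
opening: 0.648
finger_force: 0.0
```

Emit:
drive_tool(increments=[{"delta_pos": [0.28,0.45,0],"yaw": 0,"grip": 0.3},{"delta_pos": [0.56,0.9,0],"yaw": 0,"grip": 0.3}])

```text
time_s: 2.33
ee_pos: [0.3198, -0.3354, 0.3935]
tcp_rot: [3.136, 0.177, -0.0]
ft_force: [0.5, -0.1, 0.3]
opening: 0.652
finger_force: 0.0
```

Emit:
drive_tool(increments=[{"delta_pos": [0.28,0.45,0],"yaw": 0,"grip": 0.3},{"delta_pos": [0.56,0.9,0],"yaw": 0,"grip": 0.3}])

```text
time_s: 2.58
ee_pos: [0.3758, -0.2455, 0.3936]
tcp_rot: [3.136, 0.176, -0.0]
ft_force: [0.8, 0.2, 0.9]
opening: 0.649
finger_force: 0.0
```

Emit:
drive_tool(increments=[{"delta_pos": [0.28,0.45,0],"yaw": 0,"grip": 0.3},{"delta_pos": [0.56,0.9,0],"yaw": 0,"grip": 0.3}])

```text
time_s: 2.82
ee_pos: [0.432, -0.1556, 0.3936]
tcp_rot: [3.136, 0.176, -0.0]
ft_force: [0.6, 0.4, 0.7]
opening: 0.651
finger_force: 0.0
```

Emit:
drive_tool(increments=[{"delta_pos": [0.28,0.45,0],"yaw": 0,"grip": 0.3},{"delta_pos": [0.56,0.9,0],"yaw": 0,"grip": 0.3},{"delta_pos": [0.56,0.9,0],"yaw": 0,"grip": 0.3}])

```text
time_s: 3.2
ee_pos: [0.4888, -0.0629, 0.3933]
tcp_rot: [-3.134, -0.188, 0.0]
ft_force: [0.1, -0.5, -0.4]
opening: 0.654
finger_force: 0.0
```

Emit:
drive_tool(increments=[{"delta_pos": [0,0,-0.5],"yaw": 0,"grip": 0.1},{"delta_pos": [0,0,-1.0],"yaw": 0,"grip": 0.1}])

```text
time_s: 3.45
ee_pos: [0.4872, -0.068, 0.2927]
tcp_rot: [3.136, 0.175, 0.001]
ft_force: [0.2, 0.3, -0.8]
opening: 0.549
finger_force: 0.0
```

Emit:
drive_tool(increments=[{"delta_pos": [0,0,-0.4],"yaw": 0,"grip": 0.1},{"delta_pos": [0,0,-0.8],"yaw": 0,"grip": 0.1},{"delta_pos": [0,0,-0.8],"yaw": 0,"grip": 0.1},{"delta_pos": [0,0,-0.8],"yaw": 0,"grip": 0.1}])

```text
time_s: 3.95
ee_pos: [0.488, -0.0671, 0.215]
tcp_rot: [3.136, 0.176, 0.001]
ft_force: [0.4, 0.3, -0.3]
opening: 0.55
finger_force: 0.0
```

```bash
python3 - <<'E'
from h import *
a=bot.snapshot("top");b=bot.snapshot("scene");f=lambda i,x,y,w,h,s:cv2.resize(i[y:y+h,x:x+w,::-1],None,fx=s,fy=s,interpolation=cv2.INTER_CUBIC)
cv2.imwrite("pics/d1.png",cv2.hconcat([f(a,290,165,100,120,4),f(b,240,215,100,120,4)]))
s=bot.get_state();print(s["ee_pos"],s["tcp_rot"],s["opening"],s["ft_force"])
E
```

```text
[ 0.48838645 -0.06680044  0.21561565] [3.13582456 0.17635291 0.00434376] 0.5505466049076675 [-0.10764598  0.03729033 -0.04505489]
```

View pics/d1.png

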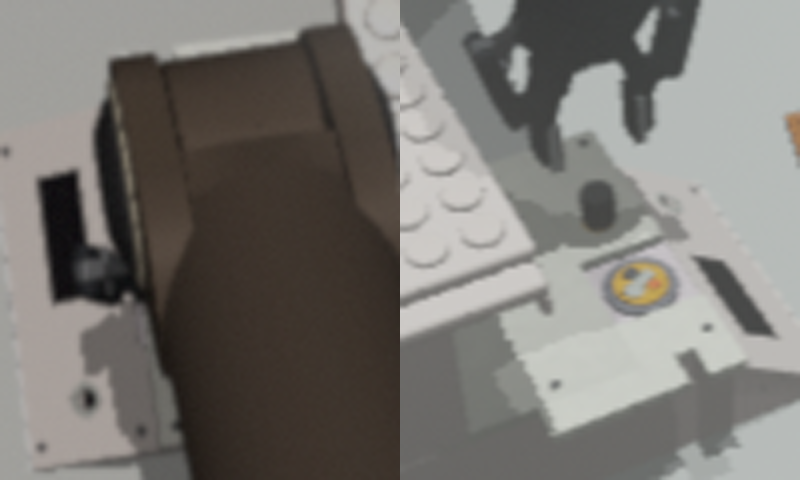

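The open fingers straddle the pin head in the scene view, with the pin at about (598,205). I'll go down and grip.

Emit:
drive_tool(increments=[{"delta_pos": [-0.005,0.005,-0.4],"yaw": 0,"grip": 0.1},{"delta_pos": [-0.005,0.005,-0.54],"yaw": 0,"grip": 0.1},{"delta_pos": [-0.005,0.005,-0.54],"yaw": 0,"grip": -1},{"delta_pos": [-0.005,0.005,-0.54],"yaw": 0,"grip": -1},{"delta_pos": [-0.005,0.005,-0.54],"yaw": 0,"grip": -1},{"delta_pos": [-0.005,0.005,-0.54],"yaw": 0,"grip": -1},{"delta_pos": [-0.005,0.005,-0.54],"yaw": 0,"grip": -1}], squeeze=40)

```text
time_s: 4.92
ee_pos: [0.4876, -0.0659, 0.1609]
tcp_rot: [3.136, 0.177, 0.003]
ft_force: [-1.0, 0.1, 6.2]
opening: 0.214
finger_force: 39.5
```

Emit:
drive_tool(increments=[{"delta_pos": [0,0,0.1],"yaw": 0,"grip": -1},{"delta_pos": [0,0,0.3],"yaw": 0,"grip": -1},{"delta_pos": [0,0,0.55],"yaw": 0,"grip": -1},{"delta_pos": [0,0,0.55],"yaw": 0,"grip": -1}])

```text
time_s: 5.42
ee_pos: [0.4879, -0.0659, 0.2169]
tcp_rot: [3.136, 0.177, 0.006]
ft_force: [0.1, -0.2, -0.7]
opening: 0.218
finger_force: 39.1
```

```bash
python3 - <<'E'
from h import *
b=bot.snapshot("scene");f=lambda i,x,y,w,h,s:cv2.resize(i[y:y+h,x:x+w,::-1],None,fx=s,fy=s,interpolation=cv2.INTER_CUBIC)
cv2.imwrite("pics/d2.png",f(b,240,205,120,120,5))
s=bot.get_state();print(s["ee_pos"],s["tcp_rot"],s["opening"],s["ft_force"],s["finger_force"])
E
```

```text
[ 0.48726857 -0.065981    0.21572968] [3.13598445e+00 1.76829517e-01 2.77064533e-03] 0.2168037017563662 [-0.36957958 -0.48888033 -1.78877641] 39.13238525390625
```

View pics/d2.png

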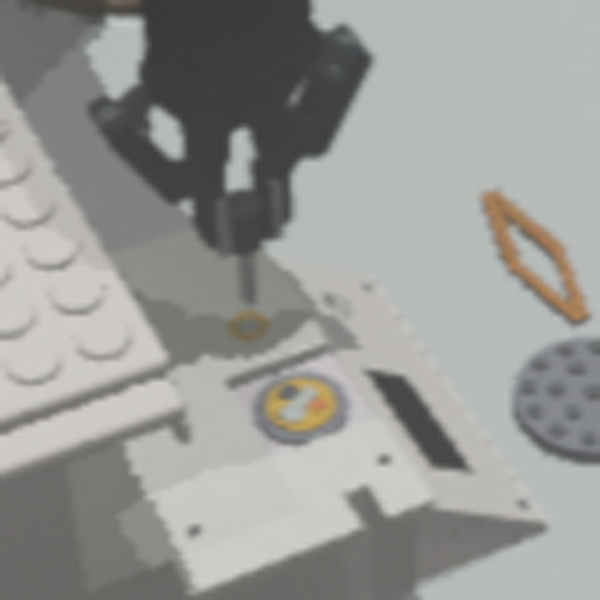

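The pin is out and upright, with its shank foot at crop (250,300). The bore ring shows at (248,327) and the notch at (367,505). I'll carry the pin over the notch.

Emit:
drive_tool(increments=[{"delta_pos": [0.3,0.034,0],"yaw": 0,"grip": -1},{"delta_pos": [0.6,0.07,0],"yaw": 0,"grip": -1},{"delta_pos": [0.9,0.1,0],"yaw": 0,"grip": -1}])

```text
time_s: 5.85
ee_pos: [0.5773, -0.0558, 0.2138]
tcp_rot: [-3.137, -0.177, 0.003]
ft_force: [0.8, 0.3, -1.0]
opening: 0.214
finger_force: 39.1
```

Emit:
drive_tool(increments=[{"delta_pos": [0.3,0.035,0],"yaw": 0,"grip": -1},{"delta_pos": [0.385,0.046,0],"yaw": 0,"grip": -1},{"delta_pos": [0.385,0.046,0],"yaw": 0,"grip": -1},{"delta_pos": [0.385,0.046,0],"yaw": 0,"grip": -1}])

```text
time_s: 6.35
ee_pos: [0.6144, -0.0515, 0.2145]
tcp_rot: [3.136, 0.177, -0.002]
ft_force: [-0.7, -0.3, -1.0]
opening: 0.219
finger_force: 39.1
```

```bash
python3 - <<'E'
from h import *
b=bot.snapshot("scene");f=lambda i,x,y,w,h,s:cv2.resize(i[y:y+h,x:x+w,::-1],None,fx=s,fy=s,interpolation=cv2.INTER_CUBIC)
cv2.imwrite("pics/d3.png",f(b,260,225,100,100,6))
s=bot.get_state();print(s["ee_pos"],s["tcp_rot"],s["opening"],s["ft_force"],s["finger_force"])
e=s["ee_pos"];pr=lambda p:((proj("scene",p)[0]-[260,225]+.42)*6).round(1)
print("notch",pr([.616,-.0514,.085]),"bore",pr([.4878,-.0659,.085]),"exp foot",pr([e[0],e[1],.1*0+.085+.055-.04]))
E
```

```text
[ 0.6144926  -0.05160891  0.21478709] [ 3.13625437e+00  1.76685544e-01 -1.35716835e-03] 0.21611879297454473 [-0.43995857 -0.44175332 -0.87940192] 39.13495659828186
notch [316.3 481.1] bore [180.2 269.1] exp foot [313.5 451.9]
```

View pics/d3.png

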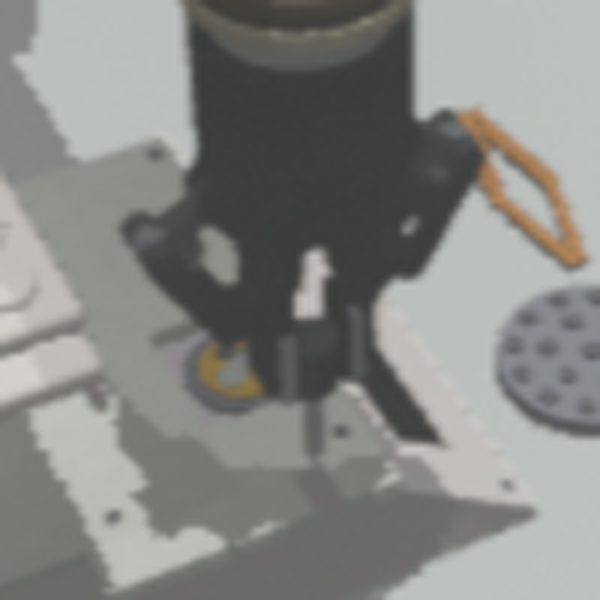

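Emit:
drive_tool(increments=[{"delta_pos": [0.012,0,-0.1],"yaw": 0,"grip": -1},{"delta_pos": [0.012,0,-0.2],"yaw": 0,"grip": -1},{"delta_pos": [0.012,0,-0.3],"yaw": 0,"grip": -1},{"delta_pos": [0.012,0,-0.3],"yaw": 0,"grip": -1}])

```text
time_s: 6.9
ee_pos: [0.616, -0.0513, 0.1835]
tcp_rot: [-3.136, -0.177, 0.004]
ft_force: [-0.6, 0.4, -1.0]
opening: 0.216
finger_force: 39.1
```

Emit:
drive_tool(increments=[{"delta_pos": [0,0,-0.1],"yaw": 0,"grip": -1},{"delta_pos": [0,0,-0.18],"yaw": 0,"grip": -1},{"delta_pos": [0,0,-0.23],"yaw": 0,"grip": -1},{"delta_pos": [0,0,-0.23],"yaw": 0,"grip": -1}])

```text
time_s: 7.4
ee_pos: [0.6166, -0.0512, 0.1616]
tcp_rot: [-3.136, -0.177, 0.0]
ft_force: [0.6, -0.3, 0.4]
opening: 0.22
finger_force: 39.4
```

Emit:
drive_tool(increments=[{"delta_pos": [0,0,-0.008],"yaw": 0,"grip": -0.45},{"delta_pos": [0,0,-0.008],"yaw": 0,"grip": -0.2},{"delta_pos": [0,0,-0.008],"yaw": 0,"grip": 0.1},{"delta_pos": [0,0,0],"yaw": 0,"grip": 0.1},{"delta_pos": [0,0,0.3],"yaw": 0,"grip": 0.1},{"delta_pos": [0,0,0.9],"yaw": 0,"grip": 0.1}])

```text
time_s: 8.15
ee_pos: [0.6153, -0.0515, 0.2505]
tcp_rot: [-3.136, -0.177, 0.008]
ft_force: [1.5, -0.4, 0.7]
opening: 0.549
finger_force: 0.0
```

Emit:
drive_tool(increments=[{"delta_pos": [-0.1,0.5,0.4],"yaw": 0.03,"grip": 0.1},{"delta_pos": [-0.1,1,0.4],"yaw": 0.057,"grip": 0.1},{"delta_pos": [-0.1,1,0.4],"yaw": 0.057,"grip": 0.1}])

```text
time_s: 8.52
ee_pos: [0.6061, 0.0544, 0.2933]
tcp_rot: [-3.104, -0.469, -0.004]
ft_force: [-0.2, -1.1, -0.3]
opening: 0.548
finger_force: 0.0
```

Emit:
drive_tool(increments=[{"delta_pos": [-0.1,0.5,0],"yaw": 0,"grip": 0.1},{"delta_pos": [-0.2,1,0],"yaw": 0,"grip": 0.1},{"delta_pos": [-0.2,1,0],"yaw": 0,"grip": 0.1}])

```text
time_s: 8.9
ee_pos: [0.5852, 0.1532, 0.292]
tcp_rot: [-3.105, -0.466, 0.0]
ft_force: [0.1, -0.8, 0.4]
opening: 0.549
finger_force: 0.0
```

Emit:
drive_tool(increments=[{"delta_pos": [0,0.5,0],"yaw": 0,"grip": 0.1},{"delta_pos": [0,1,0],"yaw": 0,"grip": 0.1},{"delta_pos": [0,1,0],"yaw": 0,"grip": 0.1}])

```text
time_s: 9.28
ee_pos: [0.5857, 0.2523, 0.2916]
tcp_rot: [-3.105, -0.464, 0.001]
ft_force: [-0.1, -0.0, -0.1]
opening: 0.55
finger_force: 0.0
```

```bash
python3 - <<'E'
from h import *
b=bot.snapshot("scene");a=bot.snapshot("top");f=lambda i,x,y,w,h,s:cv2.resize(i[y:y+h,x:x+w,::-1],None,fx=s,fy=s,interpolation=cv2.INTER_CUBIC)
cv2.imwrite("pics/d4.png",cv2.hconcat([f(b,260,235,80,100,5),f(a,290,165,80,100,5)]))
s=bot.get_state();print(s["time_s"],s["ee_pos"],s["tcp_rot"],s["opening"],s["ft_force"])
E
```

```text
9.375 [0.58705189 0.24759074 0.29129244] [ 3.10704384e+00  4.55946444e-01 -1.13083178e-03] 0.5505475385881715 [ 0.55299125 -0.40933032 -0.06570963]
```

View pics/d4.png

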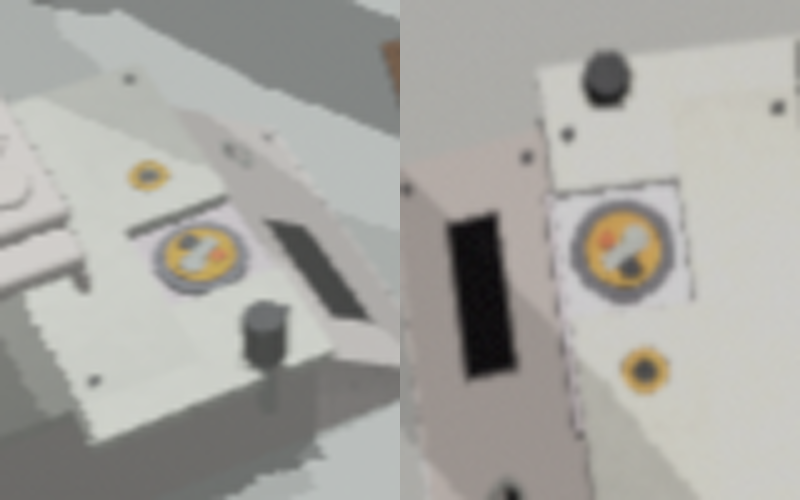

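The pin hangs upright in the notch, its head at scene crop (265,330) and top crop (607,78), and the bore is empty. On to the stylus.

Emit:
drive_tool(increments=[{"delta_pos": [-0.02,0.327,0],"yaw": 0,"grip": -0.1},{"delta_pos": [-0.02,0.327,-0.3],"yaw": 0,"grip": -0.1},{"delta_pos": [-0.02,0.327,-0.7],"yaw": 0,"grip": -0.1},{"delta_pos": [-0.02,0.327,-0.7],"yaw": 0,"grip": -0.1},{"delta_pos": [-0.02,0.327,-0.7],"yaw": 0,"grip": -0.1}])

```text
time_s: 10.0
ee_pos: [0.5857, 0.2804, 0.2232]
tcp_rot: [3.109, 0.454, 0.002]
ft_force: [0.2, 0.1, 0.3]
opening: 0.452
finger_force: 0.0
```

```bash
python3 - <<'E'
from h import *
s=bot.get_state();print(s["time_s"],s["ee_pos"],s["tcp_rot"],s["opening"],s["ft_force"])
for c in("scene","top"):
  im=bot.snapshot(c);cv2.imwrite(f"pics/{c}1.png",im[:,:,::-1])
  for n in("stylus","stylus_tip"):print(c,n,bot.place_of(c,n)[:2])
E
```

```text
10.0 [0.58570855 0.28036955 0.2232074 ] [3.10855934e+00 4.53941892e-01 1.91365080e-03] 0.451724154524605 [0.24580251 0.06258738 0.30030732]
scene stylus [{'uv': [430.6, 265.8], 'confidence': 0.52}, {'uv': [455.9, 275.7], 'confidence': 0.17}]
scene stylus_tip []
top stylus []
top stylus_tip []
```

Emit:
drive_tool(increments=[{"delta_pos": [-0.01,0.01,-0.35],"yaw": 0,"grip": -0.1},{"delta_pos": [-0.01,0.01,-0.65],"yaw": 0,"grip": -0.1},{"delta_pos": [-0.01,0.01,-0.65],"yaw": 0,"grip": -0.1},{"delta_pos": [-0.01,0.01,-0.65],"yaw": 0,"grip": -1},{"delta_pos": [-0.01,0.01,-0.65],"yaw": 0,"grip": -1},{"delta_pos": [-0.01,0.01,-0.65],"yaw": 0,"grip": -1},{"delta_pos": [-0.01,0.01,-0.65],"yaw": 0,"grip": -1}], squeeze=80)

```text
time_s: 11.18
ee_pos: [0.5844, 0.283, 0.1587]
tcp_rot: [-3.107, -0.457, -0.004]
ft_force: [-1.0, -0.3, 6.8]
opening: 0.115
finger_force: 77.9
```

Emit:
drive_tool(increments=[{"delta_pos": [0,0,0.2],"yaw": 0,"grip": -1},{"delta_pos": [0,0,0.6],"yaw": 0,"grip": -1},{"delta_pos": [0,0,1.0],"yaw": 0,"grip": -1},{"delta_pos": [0,0,1.0],"yaw": 0,"grip": -1}])

```text
time_s: 11.68
ee_pos: [0.5849, 0.2835, 0.2621]
tcp_rot: [-3.106, -0.456, -0.011]
ft_force: [0.0, -0.3, -1.3]
opening: 0.123
finger_force: 77.9
```

Emit:
drive_tool(increments=[{"delta_pos": [0,-0.4,0],"yaw": -0.02,"grip": -1},{"delta_pos": [-0.1,-0.9,0],"yaw": -0.056,"grip": -1},{"delta_pos": [-0.1,-0.9,0],"yaw": -0.056,"grip": -1}])

```text
time_s: 12.05
ee_pos: [0.5737, 0.1871, 0.2567]
tcp_rot: [3.133, 0.17, -0.002]
ft_force: [0.3, 0.5, -0.2]
opening: 0.116
finger_force: 78.0
```

Emit:
drive_tool(increments=[{"delta_pos": [-0.35,-0.35,0],"yaw": 0,"grip": -1},{"delta_pos": [-0.7,-0.7,0],"yaw": 0,"grip": -1},{"delta_pos": [-0.9,-0.9,0],"yaw": 0,"grip": -1},{"delta_pos": [-0.9,-0.9,0],"yaw": 0,"grip": -1}])

```text
time_s: 12.55
ee_pos: [0.4825, 0.1013, 0.2571]
tcp_rot: [3.135, 0.181, -0.001]
ft_force: [-0.3, 0.4, -0.6]
opening: 0.119
finger_force: 78.2
```

```bash
python3 - <<'E'
from h import *
s=bot.get_state();e=s["ee_pos"];print(s["time_s"],e,s["tcp_rot"],s["opening"],s["ft_force"],s["finger_force"])
d={}
g=[]
for c in("scene","top"):
  im=bot.snapshot(c);cv2.imwrite(f"pics/{c}2.png",im[:,:,::-1])
  x=proj(c,[e[0],e[1],e[2]-.148])[0];print("exp tip",x)
  for n in("stylus","stylus_tip"):
    r=bot.place_of(c,n)[:2];print(c,n,r)
  k=np.clip(x-[50,50],0,[540,380]).astype(int);g.append(cv2.resize(im[k[1]:k[1]+100,k[0]:k[0]+80,::-1],None,fx=5,fy=5,interpolation=cv2.INTER_CUBIC));print(k)
cv2.imwrite("pics/d5.png",cv2.hconcat(g))
E
```

```text
12.55 [0.48251887 0.10128593 0.25712742] [ 3.13510632e+00  1.80751812e-01 -7.10075009e-04] 0.11927008743944258 [-0.27262512  0.38355796 -0.55790513] 78.17990183830261
exp tip [351.78813653 244.86409741]
scene stylus [{'uv': [350.7, 226.1], 'confidence': 0.52}]
scene stylus_tip [{'uv': [352.6, 244.5], 'confidence': 0.61}, {'uv': [258.3, 256.7], 'confidence': 0.26}]
[301 194]
exp tip [262.19980661 240.57739354]
top stylus []
top stylus_tip [{'uv': [310.7, 264.7], 'confidence': 0.71}]
[212 190]
```

View pics/d5.png

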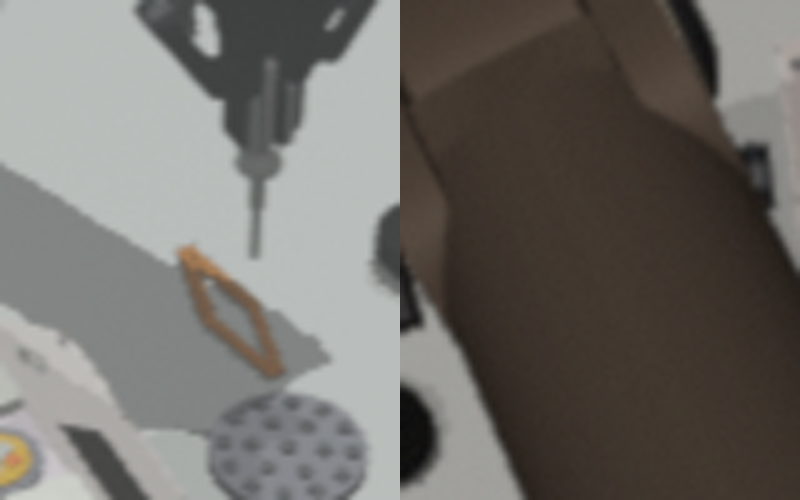

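The stylus hangs straight, its tip at (254,258) in the scene crop, where I predicted it. I'll move to the point in front of the recess.

Emit:
drive_tool(increments=[{"delta_pos": [-0.25,-0.4,0],"yaw": 0,"grip": -1},{"delta_pos": [-0.488,-0.8,0],"yaw": 0,"grip": -1},{"delta_pos": [-0.488,-0.9,-0.3],"yaw": 0,"grip": -1},{"delta_pos": [-0.488,-0.9,-0.61],"yaw": 0,"grip": -1},{"delta_pos": [-0.488,-0.9,-0.61],"yaw": 0,"grip": -1},{"delta_pos": [-0.488,-0.9,-0.61],"yaw": 0,"grip": -1}])

```text
time_s: 13.6
ee_pos: [0.4355, 0.0131, 0.1966]
tcp_rot: [-3.136, -0.184, -0.001]
ft_force: [0.3, 0.2, -0.4]
opening: 0.12
finger_force: 78.2
```

```bash
python3 - <<'E'
from h import *
s=bot.get_state();e=s["ee_pos"];print(s["time_s"],e,s["tcp_rot"],s["ft_force"],s["finger_force"])
im=bot.snapshot("scene")
print("exp tip",proj("scene",[e[0],e[1],e[2]-.1485]),"recess",proj("scene",[.4355,-.0042,.0322]))
for n in("stylus_tip","recess","shuttle","stylus"):
  try:print(n,bot.place_of("scene",n)[:2])
  except Exception as x:pass
E
```

```text
13.6 [0.43552963 0.01313726 0.19661754] [-3.13573074e+00 -1.83811118e-01 -8.23078994e-04] [ 0.32892372  0.21416786 -0.42399172] 78.23708653450012
exp tip [[313.26544368 259.01836194]] recess [[307.21565061 264.98035355]]
stylus_tip [{'uv': [311.6, 257.0], 'confidence': 0.69}]
recess [{'uv': [305.8, 266.6], 'confidence': 0.7}, {'uv': [165.4, 269.0], 'confidence': 0.48}]
stylus [{'uv': [453.1, 272.6], 'confidence': 0.74}, {'uv': [312.2, 241.1], 'confidence': 0.49}]
```

Emit:
drive_tool(increments=[{"delta_pos": [-0.018,-0.018,-0.006],"yaw": 0,"grip": -1},{"delta_pos": [-0.018,-0.018,-0.006],"yaw": 0,"grip": -1},{"delta_pos": [-0.011,-0.075,-0.09],"yaw": 0,"grip": -1},{"delta_pos": [-0.005,-0.132,-0.17],"yaw": 0,"grip": -1},{"delta_pos": [-0.003,-0.155,-0.203],"yaw": 0,"grip": -1},{"delta_pos": [-0.003,-0.155,-0.203],"yaw": 0,"grip": -1}])

```text
time_s: 14.55
ee_pos: [0.4344, -0.0033, 0.1751]
tcp_rot: [-3.136, -0.181, 0.002]
ft_force: [0.0, -0.1, -0.1]
opening: 0.115
finger_force: 78.2
```

Emit:
drive_tool(increments=[{"delta_pos": [0.004,-0.006,-0.008],"yaw": 0,"grip": -1},{"delta_pos": [0.006,-0.011,-0.016],"yaw": 0,"grip": -1},{"delta_pos": [0.006,-0.011,-0.016],"yaw": 0,"grip": -1}])

```text
time_s: 14.92
ee_pos: [0.4353, -0.0039, 0.1742]
tcp_rot: [-3.136, -0.182, -0.001]
ft_force: [-0.1, 0.9, 1.7]
opening: 0.115
finger_force: 78.1
```

Emit:
drive_tool(increments=[{"delta_pos": [0,-0.006,-0.008],"yaw": 0,"grip": -1},{"delta_pos": [0.001,-0.011,-0.016],"yaw": 0,"grip": -1},{"delta_pos": [0.002,-0.017,-0.025],"yaw": 0,"grip": -1},{"delta_pos": [0.002,-0.017,-0.025],"yaw": 0,"grip": -1}])

```text
time_s: 15.42
ee_pos: [0.4354, -0.0059, 0.1715]
tcp_rot: [-3.136, -0.182, -0.0]
ft_force: [0.4, 1.0, 2.8]
opening: 0.117
finger_force: 78.1
```

Emit:
drive_tool(increments=[{"delta_pos": [0,-0.006,-0.008],"yaw": 0,"grip": -1},{"delta_pos": [0.001,-0.01,-0.015],"yaw": 0,"grip": -1},{"delta_pos": [0.001,-0.01,-0.015],"yaw": 0,"grip": -1},{"delta_pos": [0.001,-0.01,-0.015],"yaw": 0,"grip": -1}])

```text
time_s: 15.92
ee_pos: [0.4356, -0.0068, 0.17]
tcp_rot: [-3.136, -0.182, -0.0]
ft_force: [-0.6, 1.7, 3.5]
opening: 0.118
finger_force: 78.1
```

```bash
python3 - <<'E'
from h import *
a=cv2.imread("pics/scene2.png")[:,:,::-1].astype(int)
b=bot.snapshot("scene");cv2.imwrite("pics/s3.png",b[:,:,::-1])
q=[.51102,-.09321,-1.45762]
# shuttle front edge strip: colour just in front of plate front edge & window, before/after
for y in(-40,-20,0,20,40,60):
  for x in(-62,-66,-70,-76,-84):
    u=proj("scene",T(q,[x/1e3,y/1e3,.075]))[0].round().astype(int);print(a[u[1],u[0]].tolist(),b[u[1],u[0]].tolist(),end=" | ")
  print()
E
```

```text
[179, 180, 175] [180, 181, 178] | [173, 171, 168] [181, 178, 181] | [172, 170, 167] [183, 179, 182] | [172, 170, 167] [181, 177, 180] | [190, 188, 185] [105, 107, 104] | 
[178, 178, 174] [182, 182, 180] | [173, 171, 168] [182, 178, 181] | [170, 168, 165] [183, 180, 183] | [155, 154, 151] [171, 168, 170] | [182, 181, 178] [130, 130, 127] | 
[165, 165, 161] [172, 171, 170] | [173, 170, 167] [181, 177, 180] | [172, 170, 167] [182, 178, 181] | [172, 170, 167] [181, 177, 180] | [172, 170, 167] [153, 151, 148] | 
[173, 170, 168] [160, 149, 125] | [172, 170, 167] [151, 146, 136] | [172, 170, 167] [173, 171, 175] | [172, 170, 167] [195, 191, 193] | [172, 170, 167] [190, 187, 184] | 
[179, 176, 176] [185, 156, 92] | [168, 165, 162] [139, 134, 125] | [146, 144, 141] [139, 140, 143] | [72, 73, 71] [195, 192, 194] | [77, 78, 76] [84, 84, 83] | 
[194, 195, 190] [202, 203, 199] | [171, 170, 166] [200, 197, 200] | [107, 106, 104] [200, 196, 199] | [70, 71, 70] [194, 191, 194] | [78, 79, 77] [84, 84, 83] |
```

Force and colours agree that the button is in and the shuttle has sprung out. Retreating along the bore, then back to the block.

Emit:
drive_tool(increments=[{"delta_pos": [-0.003,0.03,0.04],"yaw": 0,"grip": -1},{"delta_pos": [-0.01,0.086,0.123],"yaw": 0,"grip": -1},{"delta_pos": [-0.01,0.086,0.123],"yaw": 0,"grip": -1},{"delta_pos": [-0.01,0.2,0.5],"yaw": 0,"grip": -1},{"delta_pos": [0.1,0.6,0.88],"yaw": 0,"grip": -1},{"delta_pos": [0.3,0.95,0.88],"yaw": 0,"grip": -1},{"delta_pos": [0.3,0.95,0.88],"yaw": 0,"grip": -1}])

```text
time_s: 16.85
ee_pos: [0.4663, 0.0908, 0.2585]
tcp_rot: [-3.135, -0.188, -0.003]
ft_force: [0.6, -0.8, -1.5]
opening: 0.119
finger_force: 78.1
```

Emit:
drive_tool(increments=[{"delta_pos": [0.45,0.4,0],"yaw": 0.03,"grip": -1},{"delta_pos": [0.9,0.8,0],"yaw": 0.056,"grip": -1},{"delta_pos": [1.0,0.95,0],"yaw": 0.056,"grip": -1},{"delta_pos": [1.0,0.95,0],"yaw": 0.056,"grip": -1}])

```text
time_s: 17.35
ee_pos: [0.5649, 0.1833, 0.2569]
tcp_rot: [3.108, 0.458, -0.004]
ft_force: [-0.2, 0.1, -0.1]
opening: 0.112
finger_force: 78.2
```

Emit:
drive_tool(increments=[{"delta_pos": [0.19,0.4,0.02],"yaw": 0,"grip": -1},{"delta_pos": [0.19,0.8,0.02],"yaw": 0,"grip": -1},{"delta_pos": [0.19,0.98,0.02],"yaw": 0,"grip": -1},{"delta_pos": [0.19,0.98,0.02],"yaw": 0,"grip": -1},{"delta_pos": [0.19,0.98,0.02],"yaw": 0,"grip": -1},{"delta_pos": [0.19,0.98,0.02],"yaw": 0,"grip": -1}])

```text
time_s: 18.1
ee_pos: [0.5849, 0.2791, 0.2601]
tcp_rot: [3.108, 0.453, 0.0]
ft_force: [0.3, 0.4, -0.9]
opening: 0.118
finger_force: 78.2
```

```bash
python3 - <<'E'
from h import *
s=bot.get_state();e=s["ee_pos"];print(s["time_s"],e,s["tcp_rot"],s["ft_force"],s["finger_force"])
im=bot.snapshot("scene");cv2.imwrite("pics/s4.png",im[:,:,::-1])
print("exp tip",proj("scene",[e[0],e[1],e[2]-.1485]))
for n in("stylus_tip","stylus"): print(n,bot.place_of("scene",n)[:2])
E
```

```text
18.1 [0.5849312  0.2791171  0.26005821] [3.10751950e+00 4.53278466e-01 1.97016311e-04] [ 0.3166633   0.35362549 -0.85803915] 78.20749282836914
exp tip [[434.29838808 252.93833606]]
stylus_tip [{'uv': [435.1, 252.5], 'confidence': 0.42}, {'uv': [257.5, 260.9], 'confidence': 0.39}]
stylus [{'uv': [290.7, 267.7], 'confidence': 0.6}, {'uv': [436.1, 235.0], 'confidence': 0.57}]
```

Emit:
drive_tool(increments=[{"delta_pos": [-0.004,0.033,0],"yaw": 0,"grip": -1},{"delta_pos": [-0.004,0.033,-0.1],"yaw": 0,"grip": -1},{"delta_pos": [-0.004,0.033,-0.3],"yaw": 0,"grip": -1},{"delta_pos": [-0.004,0.033,-0.55],"yaw": 0,"grip": -1},{"delta_pos": [-0.004,0.033,-0.55],"yaw": 0,"grip": -1}])

```text
time_s: 18.88
ee_pos: [0.5828, 0.2834, 0.2016]
tcp_rot: [3.106, 0.457, -0.008]
ft_force: [-0.4, 0.3, -1.1]
opening: 0.117
finger_force: 78.2
```

Emit:
drive_tool(increments=[{"delta_pos": [0.01,-0.005,-0.2],"yaw": 0,"grip": -1},{"delta_pos": [0.01,-0.005,-0.37],"yaw": 0,"grip": -1},{"delta_pos": [0.01,-0.005,-0.42],"yaw": 0,"grip": -1},{"delta_pos": [0.01,-0.005,-0.42],"yaw": 0,"grip": -1}])

```text
time_s: 19.38
ee_pos: [0.5849, 0.2839, 0.1626]
tcp_rot: [3.108, 0.457, -0.001]
ft_force: [0.4, 1.4, -0.1]
opening: 0.114
finger_force: 78.2
```

Emit:
drive_tool(increments=[{"delta_pos": [0,-0.008,-0.02],"yaw": 0,"grip": -1},{"delta_pos": [0,-0.008,-0.033],"yaw": 0,"grip": -1},{"delta_pos": [0,-0.008,-0.033],"yaw": 0,"grip": -1}])

```text
time_s: 19.75
ee_pos: [0.5851, 0.2831, 0.1599]
tcp_rot: [3.108, 0.457, 0.0]
ft_force: [-0.0, -0.1, -1.1]
opening: 0.119
finger_force: 78.2
```

Now release gently and lift away.

Emit:
drive_tool(increments=[{"delta_pos": [0,0,-0.008],"yaw": 0,"grip": -1},{"delta_pos": [0,0,-0.008],"yaw": 0,"grip": -0.65},{"delta_pos": [0,0,-0.008],"yaw": 0,"grip": -0.4},{"delta_pos": [0,0,-0.008],"yaw": 0,"grip": -0.1},{"delta_pos": [0,0,0],"yaw": 0,"grip": -0.1},{"delta_pos": [0,0,0.3],"yaw": 0,"grip": -0.1},{"delta_pos": [0,0,0.7],"yaw": 0,"grip": -0.1},{"delta_pos": [0,0,1.0],"yaw": 0,"grip": -0.1},{"delta_pos": [0,0,1.0],"yaw": 0,"grip": -0.1}], squeeze=30)

```text
time_s: 20.88
ee_pos: [0.586, 0.284, 0.2627]
tcp_rot: [-3.107, -0.457, -0.008]
ft_force: [0.2, -0.2, -1.3]
opening: 0.446
finger_force: 0.0
```

Emit:
drive_tool(increments=[{"delta_pos": [-0.4,0,0.5],"yaw": 0,"grip": -0.1},{"delta_pos": [-0.8,0,1],"yaw": 0,"grip": -0.1},{"delta_pos": [-1,0,1],"yaw": 0,"grip": -0.1}])

```text
time_s: 21.25
ee_pos: [0.4839, 0.2845, 0.3628]
tcp_rot: [-3.106, -0.459, -0.007]
ft_force: [0.7, -0.4, -0.4]
opening: 0.446
finger_force: 0.0
```

Emit:
drive_tool(increments=[{"delta_pos": [-0.4,0,0],"yaw": 0,"grip": -0.1},{"delta_pos": [-0.8,0,0],"yaw": 0,"grip": -0.1},{"delta_pos": [-1,0,0],"yaw": 0,"grip": -0.1},{"delta_pos": [-1,0,0],"yaw": 0,"grip": -0.1}])

```text
time_s: 21.75
ee_pos: [0.3844, 0.2831, 0.3597]
tcp_rot: [3.107, 0.459, 0.001]
ft_force: [0.6, -0.0, 0.4]
opening: 0.448
finger_force: 0.0
```

```bash
python3 - <<'E'
from h import *
s=bot.get_state();print(s["time_s"],s["ee_pos"],s["ft_force"])
for c in("scene","top"):
  a=cv2.imread(f"pics/{c}0.png");b=bot.snapshot(c)[:,:,::-1].copy();cv2.imwrite(f"pics/{c}9.png",b)
  for n,p in dict(top=[.5845,.2815,.133],collar=[.5842,.2824,.075],pinhead=[.616,-.0514,.111]).items():
    u=proj(c,p)[0];print(c,n,u.round(1))
  for n in("stylus","pin","driver","hexkey","loupe"):
    r=bot.find_in(c,n);print(n,[(np.round(x["rect"],1).tolist(),round(x["confidence"],2)) for x in r[:2]])
  d=np.abs(a.astype(int)-b).max(2)
  u=proj(c,[.5842,.2824,.1])[0].astype(int);print("diff near stylus",(d[u[1]-14:u[1]+14,u[0]-8:u[0]+8]>40).sum())
b=cv2.imread("pics/scene9.png");a=cv2.imread("pics/s3.png");q=[.51102,-.09321,-1.45762]
for x in(-66,-70,-76,-80):
  u=proj("scene",T(q,[x/1e3,.06,.075]))[0].round().astype(int);print(a[u[1],u[0]],b[u[1],u[0]])
E
```

```text
21.75 [0.38441403 0.28314121 0.35974001] [ 0.59345008 -0.03231326  0.39330321]
scene top [436.4 246.1]
scene collar [433.1 263.1]
scene pinhead [312.  297.1]
stylus [([434.9, 257.6, 13.3, 17.6], 0.44)]
pin [([313.3, 306.0, 9.8, 24.8], 0.45), ([419.4, 245.5, 5.6, 17.8], 0.24)]
driver [([265.6, 287.2, 162.9, 144.2], 0.74)]
hexkey []
loupe [([456.5, 271.0, 19.6, 14.2], 0.49)]
diff near stylus 0
top top [177.5 193.1]
top collar [183.1 198.4]
top pinhead [331.6 179.4]
stylus [([180.4, 196.1, 12.3, 12.9], 0.59), ([372.1, 213.7, 170.9, 137.2], 0.39)]
pin [([331.6, 179.4, 8.9, 9.7], 0.61)]
driver [([186.9, 217.3, 16.7, 18.7], 0.62)]
hexkey [([192.0, 242.0, 22.0, 14.2], 0.67)]
loupe [([159.0, 204.1, 18.0, 15.6], 0.78)]
diff near stylus 0
[200 197 200] [196 194 197]
[199 196 200] [195 193 197]
[194 191 194] [190 187 191]
[166 163 166] [163 161 164]
```

The stylus region matches the start picture, the pin is in the notch and the shuttle is out. Handing in.

```bash
python3 -c "
from bench import bot
print(bot.finish_job())"
```

```text
the job is handed in; nothing more can be done
None
```

I handed the job in at about 22 s: the pin is parked upright in the notch, the button was pressed after that and the shuttle sprang out, and the stylus is back in its hole and released. The last pictures confirm all of this except the button's return, which I did not check after withdrawing the stylus.

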